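# Seat the plum cup in the nest and flip the toggle clamp

## Robot

A 6-joint arm with a two-finger parallel gripper is mounted at the origin on the work surface; the furniture and walls round the work are solid. World frame = base frame: x ahead of the robot, y to its left, z up, the work surface at z = 0. Lengths are in mm, angles in rad, forces in N, time in s.
With the tool pointing down it reaches from about 275 to 750 mm from the base axis. Payload 10.2 kg.
Tool frame: the origin (TCP) lies at the very end of the fingers, on their centre line; the grasp point (between the pads) lies 19 mm behind it; x points along the fingers, y is the direction in which the jaws open and shut, and the axes are right-handed (so a half turn about x gives the same grasp; the last joint's range is limited). The gripper opens to 85 mm and grips with 20 to 120 N. Pads are 22 mm wide; open, the fingers measure 114 mm over their backs; the gripper's body (76 mm by 85 mm) begins 54 mm behind the grasp point. The pads swing forward as they close: fully open they stand 13 mm farther back than shut.
Start: joints at [0.935, 0.313, 1.498, -0, 1.331, -0.223], TCP at [210.63, 480.901, 231.294] pointing down, gripper open.
Joint ranges: [-2.94, 2.94], [-0.97, 2.17], [0.19, 2.56], [-1.23, 4.37], [0.02, 3.11], [-2.88, 2.88]. Speed limits (rad/s): [2.39, 2.39, 3.01, 3.14, 3.14, 3.14].

## Interface

Orientations are given as a unit quaternion [w, x, y, z].
In Python, from rig import ctrl gives the robot as it stands. The module is installed in compiled form; this text tells all that it offers.
- The arm moves only by the tool move_arm, never from a script. Its argument "targets" is a list that holds one entry, the list of rows, each a list of 7 numbers: the opening, from 0 (shut) to 1 (fully open), then the shift along the tool's x, y, z each as a share of 150 mm, from -1 to 1, then the turn, a rotation vector about the tool's x, y, z each as a share of 60 degrees, from -1 to 1. A call has 1 to 5 rows; each row shifts and turns the commanded pose from where the row before left it, along the tool's axes as they then stand; what a row does not reach is not made up. A row lasts 1/10 s, in which the tool goes at most 50 mm and 8.59 degrees, less where a joint would pass 70% of its speed; a pose out of reach is approached as far as the arm can. A call with a number of a shift or a turn outside -1 to 1 is refused whole. A call with a gripper value outside its range is refused whole. The fingers move at their own pace and stop on an object; "force" is the grip in N (left out, the last holds). Time passes only in rows, so rows that do not move let the fingers close. It gives the time, the measured TCP pose, the force and the opening at its end, in the units of the state.
- ctrl.sense(): the state, without advancing time (a new reading comes with each control period).
- ctrl.capture(name): name is "scene" or "top" or "wrist"; returns the picture (480x640x3 uint8, red, green, blue); there is no depth.
- ctrl.calibration(name): a dict with "camera_matrix" (3x3 intrinsics, pixels), "D" ([k1, k2, p1, p2, k3] as OpenCV has them; the pictures are not rectified), "extrinsics" (4x4, takes a point from world to camera coordinates); the wrist camera has in their place "tool_from_camera" (4x4, takes a point from camera to tool coordinates, whose origin is the TCP and whose axes are the tool frame's). Camera axes: x right, y down, z forward; pixel columns grow to the right and rows downward; lengths in mm; the calibration is good to about 2 mm. A picture is of the moment at which its call begins: read the wrist's pose just before it. calibration takes no time and is no camera call.
- ctrl.finish_job(): hands the job in, once; it reports no verdict.
Trained networks look in the newest picture that a camera, given by its name, has taken for a name from the list of things; names that differ only in an ending like _2 or _b are one class to them, and where a whole thing is asked for, a point or a joint stands for the part that bears it (a point fixed in the world has none). Each returns a list of dicts, best first, with "confidence" (0 to 1); they miss things now and then, are a little off and sometimes report something else, mostly with a low value. They report only what shows in the picture. A call takes as long as a camera call.
- ctrl.recognise(label, camera): "point" ([row, column] in pixels, amid what is visible of it).
- ctrl.cut_out(label, camera): "pixels" (480x640 bool, what is visible of it) and "point" ([row, column] in pixels, amid what is visible of it).
The state is a dict: "time_s": time; "joints": joint angles; "dq": joint speeds; "tau": joint torques, N m; "eef_pos": TCP position; "ee_rot": TCP orientation; "force": force on the tool from outside, world axes, zero at the start; "wrist_torque": the same for the moment, N m; "grip_width": opening from 0.0 (shut) to 1.0 (fully open).
Only numpy, scipy, OpenCV 4.12 (cv2) and the standard library are available. Lean on these libraries where they do the work, as an engineer would, in place of code of your own. Each camera call takes 0.05 s, during which the arm holds its last target.

## Task

Without gripping or lifting anything, push the filled plum cup along the table into the blue nest until it sits fully home against the round back stop. Then push the clamp's orange-handled lever over past its centre, so that it snaps across and the rubber foot holds the cup's lid down; leave it so, and do not disturb the salt jar and the stack of clear packs nearby.

Things in the scene. Friction and masses are not known exactly. Their poses are not given: they have to be found in the camera images.
- cup_center (a point): Centre (26 mm above the table) of the plum cup: round clear cup full of pale pink plums with a flat clear lid, standing loose before the nest's mouth, on the robot's side. Lid rim 113 mm across at 42 to 52 mm height, body below narrower; 52 mm high, about 0.17 kg. Too wide for a gripper; slides easily when pushed.
- nest_seat (a point): Centre of the fixed blue U-shaped nest, 26 mm above the table: the cup's centre when home. Axes: +x from the open mouth to the round back stop (the way the cup goes in), +y to the clamp beside it, z up. Half-round pocket, radius 58.5 mm; walls 12 mm thick, 46 mm high, no floor: the cup stays on the table. Walls straight to x = -20 mm, then flared to a mouth about 145 mm wide at x = -41 mm.
- clamp_lever (a joint): Lever angle, rad: 0 = open (the start: leaning 0.75 rad from upright away from the cup, to the nest's +y), 1.0 = closed (leaning 0.25 rad towards the cup). A spring snaps it to the nearer end; dead centre is near 0.57 and it must be pushed beyond that, towards the cup. Takes about 6 N at the tip at first, less towards the centre.
- lever_tip (a point): Top end of the lever's orange grip (19 mm thick, the last 55 mm of the lever). The lever is 95 mm long from its pivot and swings in the nest's y-z plane at the nest's x = 0. Open, its tip is at y = +181 mm from nest_seat, 130 mm above the table; closed, at y = +92 mm, 152 mm above the table.
- lever_pivot (a point): Pivot of the lever, on the clamp's steel bracket: at x = 0, y = +116 mm from nest_seat, 60 mm above the table. The pivot axis is parallel to the nest's x axis.
- foot_pad (a point): Centre of the underside of the clamp's sprung black rubber foot, 22 mm across, on the steel arm that the lever drives. Open, the arm stands upright beside the nest, up to 180 mm above the table, at y = +60 to +110 mm from nest_seat. Closed, it lies level across the nest and the foot presses on the lid near its middle, 52 mm above the table.
- salt_jar: Bystander: small jar with a red cap, 45 mm across, 106 mm high; origin at the centre of its underside. To be left alone.
- pack_stack: Bystander: stack of nine nested clear packs behind the nest, 112 mm across, 148 mm high, light (0.1 kg); origin at the centre of its underside. To be left alone.

How it is judged (in metres and radians):
On the way, in this order (a step that is already met when the one before it is completed fails the run):
1. the cup stands home in the nest, the clamp lever still open (horizontal distance between cup_center and nest_seat below 0.006 m and value of joint clamp_lever below 0.3 rad), for 0.2 s.
2. the lever has snapped over and the foot presses on the cup (value of joint clamp_lever above 0.93 rad and contact force between clamp_foot and plum_cup above 0.3 N), for 0.2 s.
At the end, for the whole second after the job is handed in: The lever is over at its closed end (joint above 0.93), the cup stands upright on the table with its centre within 6 mm of the nest's centre, at rest, and the clamp's foot presses on it with more than 0.3 N (all of step 2 and horizontal distance between cup_center and nest_seat below 0.006 m and angle between cup_center's own z axis and vertical below 0.06 rad and linear speed of plum_cup below 0.02 m/s); the robot touches nothing.
It fails at once if the cup was lifted more than 12 mm off the table (height (world z) of cup_center above 0.038 m).
It fails at once if the cup was tipped by more than 0.25 rad (angle between cup_center's own z axis and vertical above 0.25 rad).
It fails at once if the salt jar or the stack of packs was moved by more than 30 mm (distance of any of salt_jar, pack_stack from where it was at the start of the episode above 0.03 m).
It also fails if it takes over 45 s, if anything falls off the work surface, if the arm or the gripper's body presses on something with over 40 N, if the wrist force passes 120 N, or if a joint passes its speed limit or range.

## Working session

There is one attempt and no reset: what is moved stays moved. The work goes in short steps, Python scripts to look and compute and a tool call to move; the robot and the scene stay as the last step left them, time stands still between calls to the robot, and variables do not carry over. Pictures are saved under pics/ and viewed, and the job is handed in when it is done.

Besides the shell and the picture viewer there is one more tool, called after "Request:" by a JSON object that holds its "fn" and its "kwargs", one argument or row to a line. move_arm: Moves the arm, as the interface text tells. Shift numbers are shares of 150 mm and turn numbers shares of 60 degrees, none past 1 either way. Its arguments: {"type":"object","properties":{"targets":{"type":"array","items":{"type":"array","items":{"type":"array","items":{"type":"number","minimum":-1,"maximum":1}}}},"force":{"type":"number"}},"required":["targets"]}

```bash
mkdir -p pics
python3 - <<'E'
from rig import ctrl
import cv2, numpy as np
print({k:np.round(v,3).tolist() for k,v in ctrl.sense().items()})
for n in ("scene","top"):
    cv2.imwrite(f"pics/{n}0.png",cv2.cvtColor(ctrl.capture(n),cv2.COLOR_RGB2BGR))
    for l in ("cup_center","nest_seat","clamp_lever","lever_tip","lever_pivot","foot_pad","salt_jar","pack_stack"):
        try:
            print(n,l,[(np.round(d["point"]).tolist(),round(d["confidence"],2)) for d in ctrl.recognise(l,n)][:3])
        except Exception as e: print(n,l,e)
    c=ctrl.calibration(n); print(n,{k:np.round(v,4).tolist() for k,v in c.items()})
print(ctrl.sense()["time_s"])
E
```

```text
{'time_s': 0.0, 'joints': [0.935, 0.313, 1.498, -0.0, 1.331, -0.223], 'dq': [-0.001, 0.0, -0.001, 0.0, -0.002, 0.001], 'tau': [0.001, -41.226, -25.975, -0.0, 0.004, -0.0], 'eef_pos': [210.49, 480.679, 230.749], 'ee_rot': [0.692, 0.145, 0.692, -0.145], 'force': [-0.109, 0.135, -0.462], 'wrist_torque': [0.024, 0.01, -0.028], 'grip_width': 1.004}
scene cup_center [([343.0, 378.0], 0.63)]
scene nest_seat [([301.0, 291.0], 0.85)]
scene clamp_lever [([307.0, 256.0], 0.86)]
scene lever_tip [([307.0, 255.0], 0.74)]
scene lever_pivot [([299.0, 290.0], 0.79), ([242.0, 292.0], 0.59)]
scene foot_pad [([238.0, 294.0], 0.56)]
scene salt_jar [([194.0, 302.0], 0.72)]
scene pack_stack [([220.0, 226.0], 0.77)]
scene {'camera_matrix': [[557.5316, 0.0, 315.2647], [0.0, 557.5316, 233.4899], [0.0, 0.0, 1.0]], 'D': [0.0111, 0.0, 0.0, 0.0, 0.0], 'extrinsics': [[-0.9603, -0.2785, 0.0168, 599.0836], [-0.1677, 0.5283, -0.8323, 140.1425], [0.2229, -0.8021, -0.554, 893.3143], [0.0, 0.0, 0.0, 1.0]]}
top cup_center [([311.0, 255.0], 0.76)]
top nest_seat [([239.0, 265.0], 0.85)]
top clamp_lever [([232.0, 223.0], 0.6)]
top lever_tip [([229.0, 222.0], 0.56)]
top lever_pivot [([239.0, 269.0], 0.92)]
top foot_pad [([236.0, 261.0], 0.65)]
top salt_jar [([205.0, 414.0], 0.63), ([230.0, 223.0], 0.55)]
top pack_stack [([160.0, 327.0], 0.71)]
top {'camera_matrix': [[515.5333, 0.0, 316.4775], [0.0, 515.5333, 241.3072], [0.0, 0.0, 1.0]], 'D': [0.0349, 0.0, 0.0, 0.0, 0.0], 'extrinsics': [[-0.0176, -0.9997, -0.0154, 111.7244], [-0.9974, 0.0186, -0.0691, 604.225], [0.0693, 0.0142, -0.9975, 1085.606], [0.0, 0.0, 0.0, 1.0]]}
0.9
```

View pics/scene0.png

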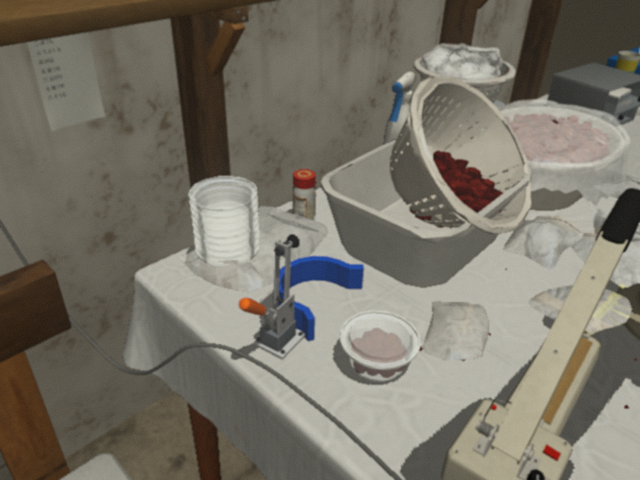

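View pics/top0.png

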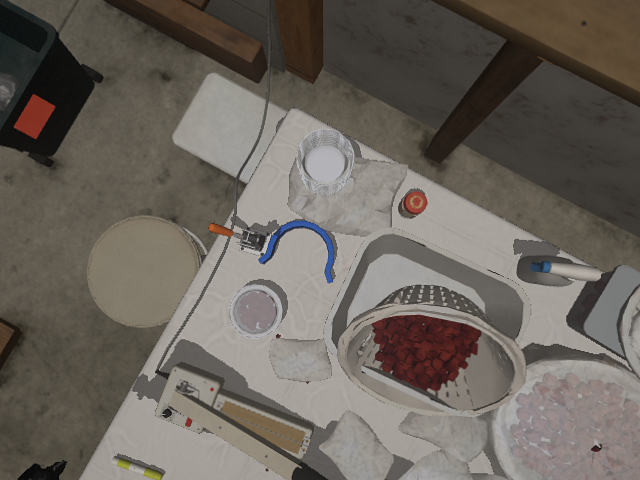

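The top view shows the blue U at about (row 240, col 298) with its mouth toward the robot. The cup is at (311, 256), the orange lever at (230, 220), the packs at (160, 325) and the jar at (205, 414). I'll fit the nest and cup models next.

```bash
cat > h.py <<'E'
import numpy as np, cv2
from rig import ctrl
def proj(n,P):
    c=ctrl.calibration(n); E=np.array(c["extrinsics"]); P=np.atleast_2d(np.float64(P))
    r,_=cv2.Rodrigues(E[:3,:3])
    return cv2.projectPoints(P,r,E[:3,3],np.array(c["camera_matrix"]),np.array(c["D"]))[0][:,0]
def ray(n,uv):
    c=ctrl.calibration(n); E=np.array(c["extrinsics"])
    q=cv2.undistortPoints(np.float64(uv).reshape(-1,1,2),np.array(c["camera_matrix"]),np.array(c["D"]))[:,0]
    d=np.c_[q,np.ones(len(q))]@E[:3,:3]; o=-E[:3,:3].T@E[:3,3]
    return o,d/np.linalg.norm(d,axis=1)[:,None]
def atz(n,uv,z):
    o,d=ray(n,uv); return o+d*((z-o[2])/d[:,2])[:,None]
def tri(a,b):
    A=np.zeros((3,3));B=np.zeros(3);res=[]
    for n,uv in (("scene",a),("top",b)):
        o,d=ray(n,[uv]);M=np.eye(3)-np.outer(d[0],d[0]);A+=M;B+=M@o;res.append((M,o))
    X=np.linalg.solve(A,B); return X,[np.linalg.norm(M@(X-o)) for M,o in res]
E
python3 - <<'E'
from h import *
for n,(x0,y0,x1,y1) in (("scene",(180,160,440,400)),("top",(190,110,450,350))):
    im=cv2.imread(f"pics/{n}0.png")[y0:y1,x0:x1]
    cv2.imwrite(f"pics/{n}0c.png",cv2.resize(im,None,fx=2.5,fy=2.5,interpolation=cv2.INTER_CUBIC)[:600])
    ctrl.capture(n)
    for l in ("cup_center","nest_seat","lever_tip","salt_jar","pack_stack"):
        r=ctrl.cut_out(l,n)
        if r:
            m=r[0]["pixels"]; np.save(f"m_{n}_{l}.npy",m)
            ys,xs=np.nonzero(m); print(n,l,r[0]["confidence"],m.sum(),xs.min(),xs.max(),ys.min(),ys.max())
E
```

```text
scene cup_center 0.84 4346 340 419 311 381
scene nest_seat 0.81 5963 239 364 232 357
scene lever_tip 0.89 419 239 276 298 321
scene salt_jar 0.63 1086 293 316 169 220
scene pack_stack 0.84 5400 189 259 176 265
top cup_center 0.86 2268 228 282 285 338
top nest_seat 0.66 1906 208 333 221 282
top lever_tip 0.62 265 209 244 223 241
top salt_jar 0.89 587 398 427 192 218
top pack_stack 0.91 3025 296 354 129 194
```

View pics/scene0c.png

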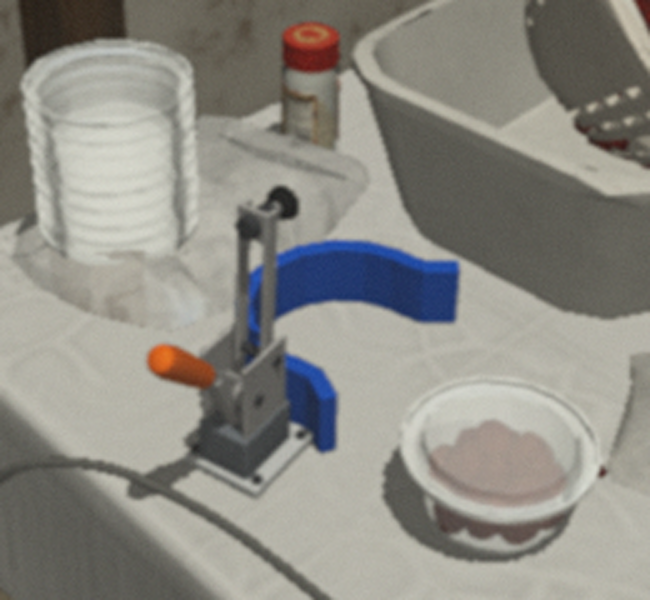

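View pics/top0c.png

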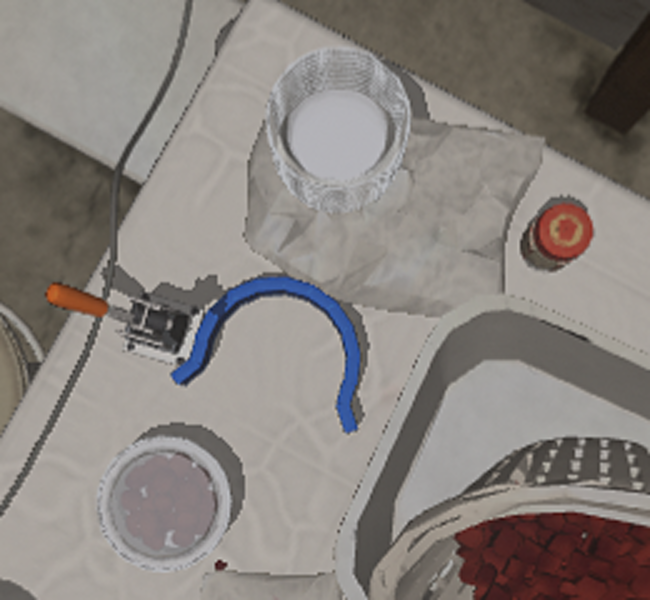

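```bash
cat > fit.py <<'E'
from h import *
from scipy.optimize import minimize
def quadstrip():
    a=np.linspace(-np.pi/2,np.pi/2,25)
    inn=[(-41,-72.5),(-20,-58.5)]+[(58.5*np.cos(t),58.5*np.sin(t)) for t in a]+[(-20,58.5),(-41,72.5)]
    out=[(-41,-84.5),(-20,-70.5)]+[(70.5*np.cos(t),70.5*np.sin(t)) for t in a]+[(-20,70.5),(-41,84.5)]
    return np.array(inn),np.array(out)
I,O=quadstrip()
def T(p,P,z):
    c,s=np.cos(p[2]),np.sin(p[2]); return np.c_[P[:,0]*c-P[:,1]*s+p[0],P[:,0]*s+P[:,1]*c+p[1],np.full(len(P),z)]
S=4
def render(n,p):
    m=np.zeros((480*S,640*S),np.uint8)
    V=[proj(n,T(p,Q,z)) for Q in (I,O) for z in (0,46)]
    for k in range(len(I)-1):
        h=np.concatenate([v[k:k+2] for v in V])
        cv2.fillConvexPoly(m,cv2.convexHull(((h+.5)*S).astype(np.float32)).astype(np.int32),255)
    return cv2.resize(m,(640,480),interpolation=cv2.INTER_AREA)/255.
B={}
for n in ("scene","top"):
    im=cv2.imread(f"pics/{n}0.png").astype(int)
    B[n]=((im[...,0]>im[...,2]+60)&(im[...,0]>im[...,1]+40)).astype(float); 
    y,x=np.mgrid[:480,:640]
    if n=="scene": B[n][:, :]*=(x>235)&(x<370)&(y>250)&(y<345)
    else: B[n]*=(x>240)&(x<345)&(y>210)&(y<290)
ign={"scene":np.zeros((480,640),bool),"top":np.zeros((480,640),bool)}
ign["scene"][225:360,235:302]=1
ign["top"][215:262,200:274]=1
def cost(p,w=("scene","top")):
    return sum((((render(n,p)-B[n])**2)[~ign[n]]).sum()/1000 for n in w)
if __name__=="__main__":
    X=atz("top",[(297,250)],26)[0];print("init",X,{n:b.sum() for n,b in B.items()})
    for w in (("top",),("scene",),("scene","top")):
        best=min((minimize(cost,[X[0],X[1],t],args=(w,),method="Nelder-Mead",options=dict(initial_simplex=[[X[0],X[1],t],[X[0]+15,X[1],t],[X[0],X[1]+15,t],[X[0],X[1],t+.2]])) for t in (-.3,0,.3)),key=lambda r:r.fun)
        print(w,best.x,best.fun)
    p=best.x; np.save("nest.npy",p)
    for n in ("scene","top"):
        r=render(n,p); im=cv2.imread(f"pics/{n}0.png"); e=cv2.Canny((r*255).astype(np.uint8),50,150)
        im[e>0]=(0,255,255)
        for Q in ([0,181,130],[0,116,60],[0,92,152]):
            u=proj(n,T(p,np.array([Q[:2]]),Q[2]))[0]; cv2.circle(im,tuple(int(v) for v in u),2,(0,255,0),-1)
        x0,y0=(180,160) if n=="scene" else (190,110)
        cv2.imwrite(f"pics/fit_{n}.png",cv2.resize(im[y0:y0+240,x0:x0+260],None,fx=2.5,fy=2.5))
E
python3 fit.py
python3 - <<'E'
from h import *
from scipy.optimize import minimize
a=np.linspace(0,2*np.pi,48)
def hull(n,x,y):
    P=[(x+r*np.cos(t),y+r*np.sin(t),z) for r,z in ((56.5,52),(56.5,42)) for t in a]
    m=np.zeros((1920,2560),np.uint8)
    cv2.fillConvexPoly(m,cv2.convexHull(((proj(n,P)+.5)*4).astype(np.float32)).astype(np.int32),255)
    P=[(x+r*np.cos(t),y+r*np.sin(t),z) for r,z in ((54,42),(40,0)) for t in a]
    cv2.fillConvexPoly(m,cv2.convexHull(((proj(n,P)+.5)*4).astype(np.float32)).astype(np.int32),255)
    return cv2.resize(m,(640,480),interpolation=cv2.INTER_AREA)/255.
M={n:np.load(f"m_{n}_cup_center.npy") for n in ("scene","top")}
for w in (("scene",),("top",),("scene","top")):
    f=lambda p:sum(((hull(n,*p)-M[n])**2).sum()/M[n].sum() for n in w)
    x=atz("top",[(255.5,311)],40)[0]
    r=minimize(f,x[:2],method="Nelder-Mead",options=dict(initial_simplex=[x[:2],x[:2]+[15,0],x[:2]+[0,15]])); print(w,r.x,r.fun)
# pair check: lid centre heights
for l in ("lever_tip",):
    m=[np.load(f"m_{n}_{l}.npy") for n in ("scene","top")]
    print([np.argwhere(k).mean(0)[::-1] for k in m])
print("tip tri (orange end centres)",tri((246.5,304),(213,228)))
E
```

```text
init [588.00256826 142.67157983  26.        ] {'scene': np.float64(1919.0), 'top': np.float64(681.0)}
('top',) [ 5.79865094e+02  1.35896028e+02 -3.06602371e-01] 0.21446093041138023
('scene',) [463.78679512 231.55156313] 0.05872148716917084
('top',) [461.32646742 230.40202645] 0.041245403511198715
('scene', 'top') [463.07449839 231.10352799] 0.10965288869232442
[array([256.33651551, 307.83293556]), array([224.3509434 , 231.09433962])]
tip tri (orange end centres) (array([630.14920155, 301.84589433, 122.8800159 ]), [np.float64(1.1768307487643306), np.float64(1.1768307487643728)])Traceback (most recent call last):
  File "fit.py", line 34, in <module>
    best=min((minimize(cost,[X[0],X[1],t],args=(w,),method="Nelder-Mead",options=dict(initial_simplex=[[X[0],X[1],t],[X[0]+15,X[1],t],[X[0],X[1]+15,t],[X[0],X[1],t+.2]])) for t in (-.3,0,.3)),key=lambda r:r.fun)
  File "fit.py", line 34, in <genexpr>
    best=min((minimize(cost,[X[0],X[1],t],args=(w,),method="Nelder-Mead",options=dict(initial_simplex=[[X[0],X[1],t],[X[0]+15,X[1],t],[X[0],X[1]+15,t],[X[0],X[1],t+.2]])) for t in (-.3,0,.3)),
[... 216 characters left out ...]
rmead(fun, x0, args, callback, bounds=bounds,
                               **options)
    fxcc = func(xcc)
    fx = function(np.copy(x), *(wrapper_args + args))
  File "fit.py", line 30, in cost
    return sum((((render(n,p)-B[n])**2)[~ign[n]]).sum()/1000 for n in w)
  File "fit.py", line 30, in <genexpr>
    return sum((((render(n,p)-B[n])**2)[~ign[n]]).sum()/1000 for n in w)
                  ~~~~~~^^^^^
  File "fit.py", line 14, in render
    V=[proj(n,T(p,Q,z)) for Q in (I,O) for z in (0,46)]
       ~~~~^^^^^^^^^^^^
  File "h.py", line 4, in proj
    c=ctrl.calibration(n); E=np.array(c["extrinsics"]); P=np.atleast_2d(np.float64(P))
ValueError: time passes only in moves, steps and waits
```

```bash
python3 - <<'E'
from rig import ctrl
import pickle
pickle.dump({n:ctrl.calibration(n) for n in ("scene","top","wrist")},open("cal.pkl","wb"))
print(ctrl.sense()["time_s"],ctrl.calibration("wrist"))
E
sed -i 's/ctrl.calibration(\(n\))/CAL[\1]/; s/^from rig import ctrl/from rig import ctrl\nimport pickle\nCAL=pickle.load(open("cal.pkl","rb"))/' h.py; python3 fit.py
```

```text
1.5 {'camera_matrix': array([[405.44131337,   0.        , 316.98900328],
       [  0.        , 405.44131337, 242.31021159],
       [  0.        ,   0.        ,   1.        ]]), 'D': array([-0.04738427,  0.        ,  0.        ,  0.        ,  0.        ]), 'tool_from_camera': array([[ 9.57169914e-05, -3.03696620e-01,  9.52768783e-01,
        -1.43315735e+02],
       [ 9.99999995e-01,  6.90303107e-05, -7.84584048e-05,
         4.73318951e-02],
       [-4.19423727e-05,  9.52768785e-01,  3.03696625e-01,
        -7.73712532e+01],
       [ 0.00000000e+00,  0.00000000e+00,  0.00000000e+00,
         1.00000000e+00]])}
init [588.00256826 142.67157983  26.        ] {'scene': np.float64(1919.0), 'top': np.float64(681.0)}
('top',) [ 5.79865094e+02  1.35896028e+02 -3.06602371e-01] 0.21446093041138023
('scene',) [ 5.85576264e+02  1.34397277e+02 -2.70993944e-01] 0.40146185313341015
('scene', 'top') [ 5.83687783e+02  1.36387131e+02 -2.83879434e-01] 0.6867727950788158
```

View pics/fit_scene.png

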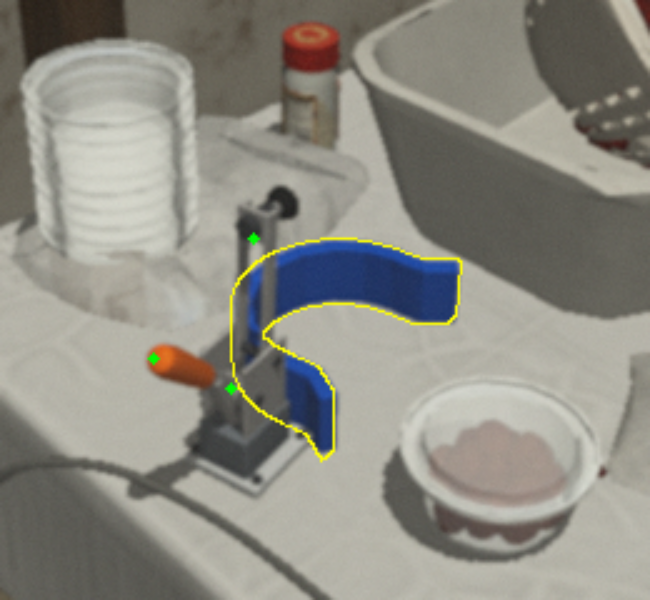

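View pics/fit_top.png

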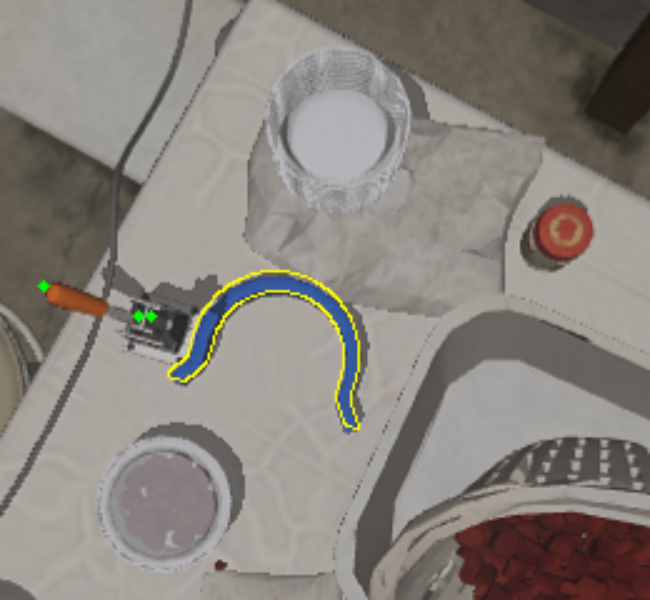

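```bash
cat > plan.py <<'E'
import numpy as np
from scipy.spatial.transform import Rotation as Ro
from rig import ctrl
N=np.array([582.5,136.2]);TH=-0.288
u=np.array([np.cos(TH),np.sin(TH)]);v=np.array([-u[1],u[0]])
def n2w(x,y): return N+x*u+y*v
def w2n(p): d=np.asarray(p)[:2]-N; return d@u,d@v
def Rdown(head,tilt=0):   # tool x down (tilted by tilt towards heading), tool z = heading
    h=np.array([np.cos(head),np.sin(head),0]);Z=np.array([0,0,1.])
    x=-Z*np.cos(tilt)+h*np.sin(tilt); z=h*np.cos(tilt)+Z*np.sin(tilt)
    return Ro.from_matrix(np.c_[x,np.cross(z,x),z])
def cur():
    s=ctrl.sense();q=s["ee_rot"];return np.array(s["eef_pos"]),Ro.from_quat([q[1],q[2],q[3],q[0]])
def rows(p1,R1,open_,p0=None,R0=None,vmax=45,wmax=8,dec=3):
    if p0 is None: p0,R0=cur()
    p1=np.asarray(p1,float)
    dr=(R0.inv()*R1).as_rotvec(degrees=True)
    n=int(max(np.ceil(np.linalg.norm(p1-p0)/vmax),np.ceil(np.linalg.norm(dr)/wmax),1))
    p,R=p0,R0;out=[]
    for k in range(n):
        t=(k+1)/n
        s=R.inv().apply(p0+(p1-p0)*t-p)/150; w=(R.inv()*(R0*Ro.from_rotvec(dr*t,degrees=True))).as_rotvec(degrees=True)/60
        s=np.round(s,dec);w=np.round(w,dec)
        out.append([open_]+s.tolist()+w.tolist()); p=p+R.apply(s*150);R=R*Ro.from_rotvec(w*60,degrees=True)
    for i in range(0,n,5): print([[float(f"{a:.3f}")+0 for a in r] for r in out[i:i+5]])
    return p,R
def show():
    s=ctrl.sense();p,R=cur();print("t",round(s["time_s"],2),"p",p.round(1),"nest",np.round(w2n(p),1),"x",R.as_matrix()[:,0].round(3),"z",R.as_matrix()[:,2].round(3),"F",np.round(s["force"],1),"j",np.round(s["joints"],2),"g",round(s["grip_width"],3))
E
python3 - <<'E'
from plan import *
show()
C=np.array([462.5,230.8]); print(w2n(C))
end=n2w(-92,0); d=(end-C)/np.linalg.norm(end-C); h=np.arctan2(d[1],d[0]); print("head",np.degrees(h),d,np.linalg.norm(end-C))
pre=C-d*95; print(pre)
rows([*pre,120],Rdown(h),0.7)
E
```

```text
t 1.5 p [210.6 480.9 231.3] nest [-454.5  224.9] x [ 0.  0. -1.] z [ 0.916 -0.401  0.   ] F [-0.7  0.5  0.1] j [ 0.93  0.31  1.5  -0.    1.33 -0.22] g 1.004
(np.float64(-141.92739034373696), np.float64(56.61957144147704))
head -65.09519313031521 [ 0.42111191 -0.90700869] 75.48854334766571
[422.49436865 316.96582536]
[[0.7, 0.106, -0.062, 0.247, 0.099, 0.0, 0.0], [0.7, 0.106, -0.036, 0.253, 0.098, 0.0, 0.0], [0.7, 0.106, -0.01, 0.255, 0.099, 0.0, 0.0], [0.7, 0.106, 0.016, 0.255, 0.099, 0.0, 0.0], [0.7, 0.106, 0.043, 0.251, 0.098, 0.0, 0.0]]
[[0.7, 0.106, 0.068, 0.246, 0.099, 0.0, 0.0], [0.7, 0.106, 0.093, 0.237, 0.099, 0.0, 0.0]]
```

Request:
{"fn": "move_arm", "kwargs": {
  "targets": [
    [[0.7,0.106,-0.06,0.247,0.1,0,0],[0.7,0.106,-0.035,0.253,0.1,0,0],[0.7,0.106,-0.01,0.255,0.1,0,0],[0.7,0.106,0.015,0.255,0.1,0,0],[0.7,0.106,0.043,0.251,0.1,0,0]]
  ],
  "force": 20
}}

```text
time_s: 2.0
eef_pos: [362.8, 362.6, 151.3]
ee_rot: [0.63, 0.321, 0.63, -0.32]
force: [0.1, 0.5, -0.7]
grip_width: 0.704
```

Request:
{"fn": "move_arm", "kwargs": {
  "targets": [
    [[0.7,0.106,0.068,0.246,0.1,0,0],[0.7,0.106,0.093,0.237,0.1,0,0],[0.7,0,0,0,0,0,0],[0.7,0,0,0,0,0,0]]
  ]
}}

```text
time_s: 2.4
eef_pos: [422.0, 316.1, 119.8]
ee_rot: [0.594, 0.383, 0.594, -0.384]
force: [0.2, -0.5, 0.6]
grip_width: 0.699
```

Run:
```python
from plan import *
import cv2
show()
for n in ("wrist","scene"): cv2.imwrite(f"pics/{n}1.png",cv2.cvtColor(ctrl.capture(n),cv2.COLOR_RGB2BGR))
C=np.array([462.5,230.8]);end=n2w(-92,0); d=(end-C)/np.linalg.norm(end-C); h=np.arctan2(d[1],d[0])
rows([*(C-d*95),18],Rdown(h),0.7)
```

```text
t 2.4 p [422.  316.1 119.8] nest [-205.   126.9] x [-0.001 -0.    -1.   ] z [ 0.412 -0.911 -0.   ] F [ 0.2 -0.5  0.6] j [ 0.42  0.43  1.64  0.    1.07 -0.  ] g 0.699
[[0.7, 0.228, 0.002, 0.001, -0.003, 0.0, 0.0], [0.7, 0.227, 0.002, 0.002, -0.002, 0.0, 0.0], [0.7, 0.228, 0.002, 0.001, -0.003, 0.0, -0.001]]
```

View pics/wrist1.png

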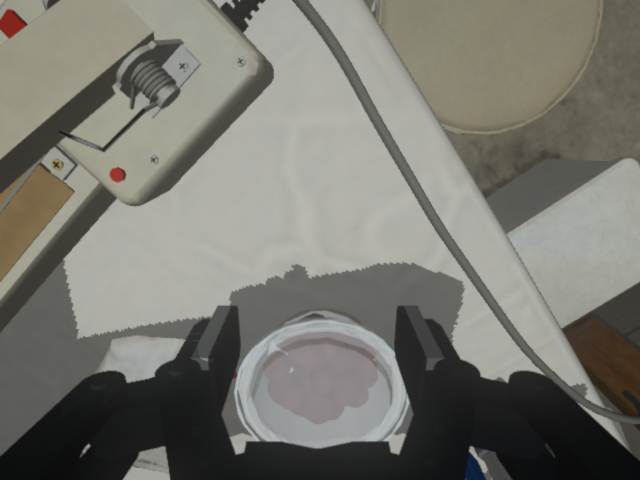

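View pics/scene1.png

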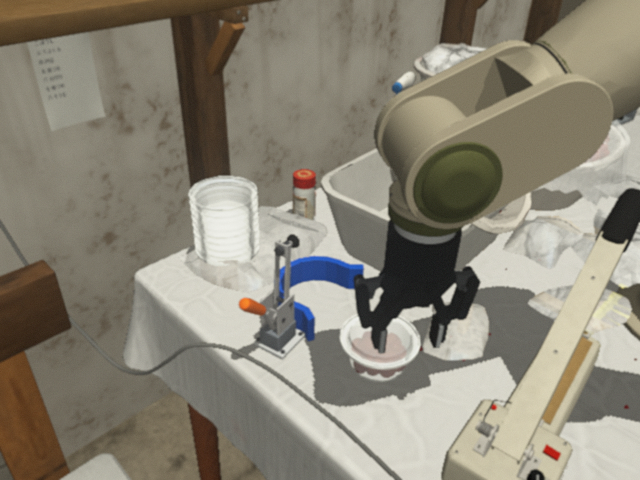

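The wrist view shows the cup at about (375, 318), centred between the two fingers, so the lateral line-up is good. I'll lower the tool and make the first push.

Request:
{"fn": "move_arm", "kwargs": {
  "targets": [
    [[0.7,0.227,0,0,0,0,0],[0.7,0.227,0,0,0,0,0],[0.7,0.227,0,0,0,0,0],[0.7,0,0,0.1,0,0,0],[0.7,0,0,0.1,0,0,0]]
  ]
}}

```text
time_s: 3.0
eef_pos: [434.5, 289.0, 18.8]
ee_rot: [0.595, 0.383, 0.594, -0.382]
force: [0.7, 0.5, 1.4]
grip_width: 0.692
```

Request:
{"fn": "move_arm", "kwargs": {
  "targets": [
    [[0.7,0,0,0.05,0,0,0],[0.7,0,0,0.05,0,0,0],[0.7,0,0,0.05,0,0,0],[0.7,0,0,0,0,0,0]]
  ]
}}

```text
time_s: 3.4
eef_pos: [444.2, 268.0, 18.5]
ee_rot: [0.594, 0.384, 0.594, -0.383]
force: [0.4, -0.2, 0.0]
grip_width: 0.7
```

Run:
```python
from plan import *
import cv2
show()
for n in ("top","wrist"):
    cv2.imwrite(f"pics/{n}2.png",cv2.cvtColor(ctrl.capture(n),cv2.COLOR_RGB2BGR))
```

```text
t 3.4 p [444.2 268.   18.5] nest [-170.    87.1] x [ 0.001  0.    -1.   ] z [ 0.411 -0.911  0.   ] F [ 0.4 -0.2  0. ] j [ 0.32  0.57  1.74 -0.    0.83 -0.11] g 0.7
```

View pics/top2.png

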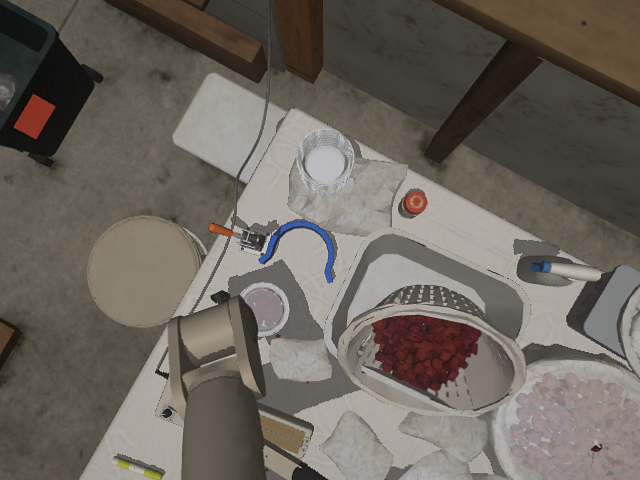

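View pics/wrist2.png

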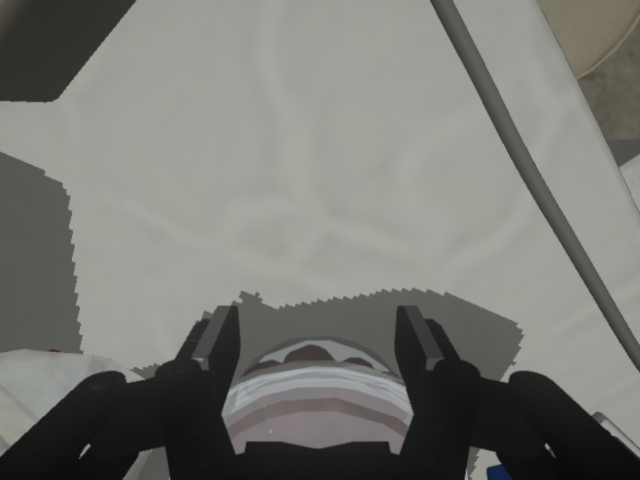

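The cup has moved to about (264, 308) in the top view and sits against both fingers. I'll carry on pushing.

Request:
{"fn": "move_arm", "kwargs": {
  "targets": [
    [[0.7,0,0,0.08,0,0,0],[0.7,0,0,0.09,0,0,0],[0.7,0,0,0.09,0,0,0],[0.7,0,0,0.07,0,0,0],[0.7,0,0,0.04,0,0,0]]
  ]
}}

```text
time_s: 4.0
eef_pos: [466.9, 216.8, 17.8]
ee_rot: [0.594, 0.384, 0.594, -0.384]
force: [-0.2, 2.3, 0.6]
grip_width: 0.701
```

Request:
{"fn": "move_arm", "kwargs": {
  "targets": [
    [[0.7,0,0,0,0,0,0],[0.7,0,0,-0.1,0,0,0],[0.7,0,0,-0.2,0,0,0]]
  ]
}}

```text
time_s: 4.3
eef_pos: [447.8, 259.4, 17.9]
ee_rot: [0.594, 0.384, 0.594, -0.384]
force: [0.7, 0.0, -0.2]
grip_width: 0.702
```

```bash
cat > cupfit.py <<'E'
from h import *
from scipy.optimize import minimize
a=np.linspace(0,2*np.pi,48)
def hull(n,x,y):
    m=np.zeros((1920,2560),np.uint8)
    for L in (((56.5,52),(56.5,42)),((54,42),(40,0))):
        P=[(x+r*np.cos(t),y+r*np.sin(t),z) for r,z in L for t in a]
        cv2.fillConvexPoly(m,cv2.convexHull(((proj(n,P)+.5)*4).astype(np.float32)).astype(np.int32),255)
    return cv2.resize(m,(640,480),interpolation=cv2.INTER_AREA)/255.
def fit(n,x0):
    r=ctrl.cut_out("cup_center",n)
    if not r: return None
    M=r[0]["pixels"]; x0=np.array(x0,float)
    f=lambda p:((hull(n,*p)-M)**2).sum()/M.sum()
    q=minimize(f,x0,method="Nelder-Mead",options=dict(initial_simplex=[x0,x0+[12,0],x0+[0,12]])); return q.x,q.fun,r[0]["confidence"],M.sum()
E
python3 - <<'E'
from plan import *
from cupfit import *
show()
for n in ("top","scene"):
    cv2.imwrite(f"pics/{n}3.png",cv2.cvtColor(ctrl.capture(n),cv2.COLOR_RGB2BGR))
    r=fit(n,n2w(-92,0)); print(n,r, r and w2n(r[0]))
E
```

```text
t 4.3 p [447.8 259.4  17.9] nest [-164.2   79.8] x [ 0. -0. -1.] z [ 0.41  -0.912  0.   ] F [ 0.7  0.  -0.2] j [ 0.3   0.57  1.74 -0.    0.83 -0.12] g 0.702
top (array([488.06651412, 164.91418975]), np.float64(0.018504854885691632), 0.67, np.int64(2297)) (np.float64(-98.69997507232307), np.float64(0.7091322895649561))
scene (array([539.8392171 , 103.07400262]), np.float64(3.1757808147945306), 0.83, np.int64(834)) (np.float64(-31.49480186383982), np.float64(-43.87882810292688))
```

Run:
```python
from plan import *
p,R=cur()
q,R=rows([p[0],p[1],100],R,0.7)
print(n2w(-167,0))
q,R=rows([*n2w(-167,0),100],Rdown(TH),0.7,q,R)
```

```text
[[0.7, -0.274, 0.0, 0.0, 0.0, 0.0, 0.0], [0.7, -0.274, 0.0, 0.0, 0.0, 0.0, 0.0]]
[422.37808486 183.63387284]
[[0.7, 0.0, -0.052, 0.056, -0.117, 0.0, 0.0], [0.7, 0.0, -0.058, 0.05, -0.116, 0.0, 0.0], [0.7, 0.0, -0.064, 0.043, -0.117, 0.0, 0.0], [0.7, 0.0, -0.068, 0.034, -0.117, 0.0, 0.0], [0.7, 0.0, -0.072, 0.025, -0.117, 0.0, 0.0]]
[[0.7, 0.0, -0.075, 0.017, -0.116, 0.0, 0.0], [0.7, 0.0, -0.076, 0.007, -0.117, 0.0, 0.0]]
```

View pics/top3.png

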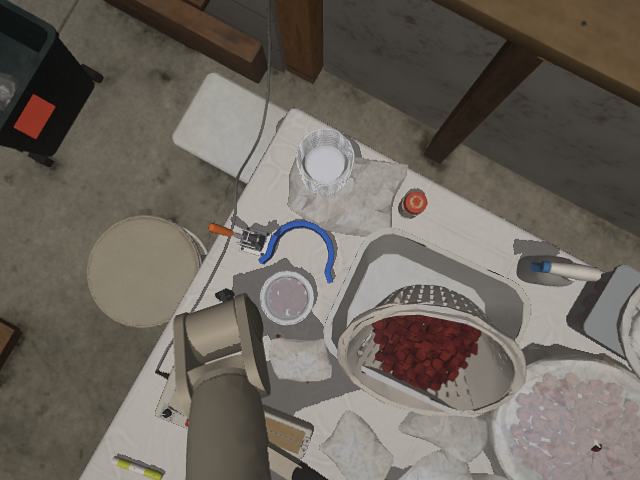

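The cup now stands before the mouth at about (297, 287), close to the nest's axis. Next I rise, turn to the nest's heading and come down behind it.

Request:
{"fn": "move_arm", "kwargs": {
  "targets": [
    [[0.7,-0.274,0,0,0,0,0],[0.7,-0.274,0,0,0,0,0],[0.7,0,-0.052,0.056,-0.117,0,0],[0.7,0,-0.058,0.05,-0.117,0,0],[0.7,0,-0.064,0.043,-0.117,0,0]]
  ]
}}

```text
time_s: 5.0
eef_pos: [437.1, 225.6, 100.3]
ee_rot: [0.655, 0.267, 0.655, -0.267]
force: [0.2, 0.1, 0.4]
grip_width: 0.701
```

Request:
{"fn": "move_arm", "kwargs": {
  "targets": [
    [[0.7,0,-0.068,0.034,-0.117,0,0],[0.7,0,-0.072,0.025,-0.117,0,0],[0.7,0,-0.075,0.017,-0.117,0,0],[0.7,0,-0.076,0.007,-0.117,0,0],[0.7,0,0,0,0,0,0]]
  ]
}}

```text
time_s: 5.5
eef_pos: [422.7, 181.7, 100.0]
ee_rot: [0.7, 0.102, 0.7, -0.102]
force: [-0.3, 0.2, -0.2]
grip_width: 0.702
```

Run:
```python
from plan import *
import cv2
show()
for n in ("wrist","scene"): cv2.imwrite(f"pics/{n}4.png",cv2.cvtColor(ctrl.capture(n),cv2.COLOR_RGB2BGR))
rows([*n2w(-165,0),30],Rdown(TH),0.7)
```

```text
t 5.5 p [422.7 181.7 100. ] nest [-166.2   -1.7] x [-0. -0. -1.] z [ 0.959 -0.285 -0.   ] F [-0.3  0.2 -0.2] j [ 0.15  0.33  1.85 -0.    0.96 -1.13] g 0.702
[[0.7, 0.234, 0.002, 0.003, -0.002, 0.0, 0.0], [0.7, 0.234, 0.003, 0.003, -0.002, 0.0, 0.0]]
```

View pics/wrist4.png

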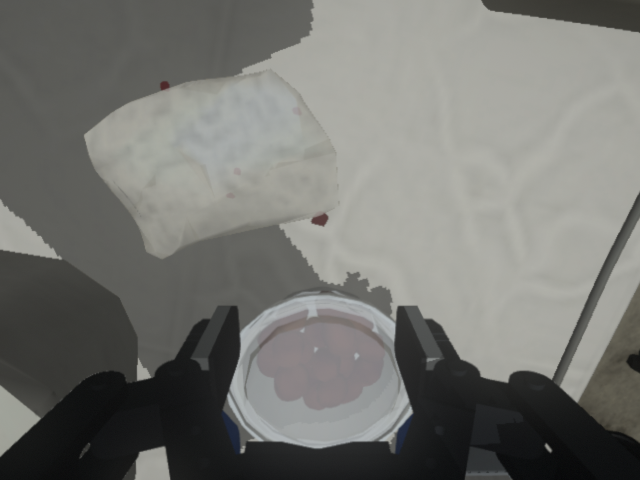

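View pics/scene4.png

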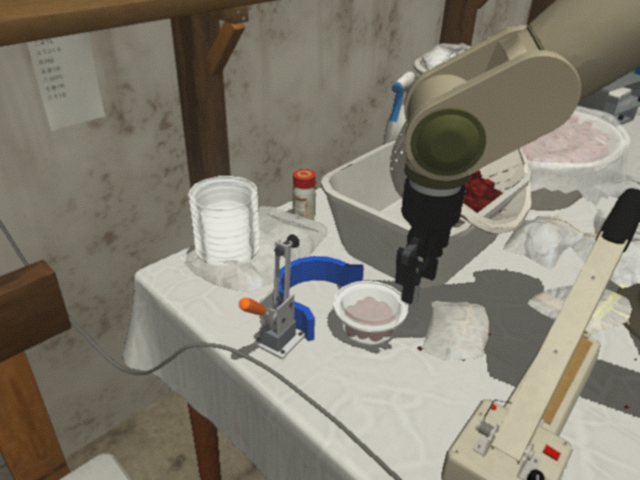

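Run:
```python
from plan import *
from cupfit import *
r=fit("scene",n2w(-98,0)); print(r, w2n(r[0]))
d=np.array([583.7,136.4])
# predicted rim in wrist
p,R=cur(); c=CAL["wrist"]; T=np.array(c["tool_from_camera"])
for C in (n2w(-98,0),):
    P=[[C[0]+56.5*np.cos(t),C[1]+56.5*np.sin(t),52] for t in np.linspace(0,2*np.pi,40)]
    tl=R.inv().apply(np.array(P)-p); cam=(tl-T[:3,3])@T[:3,:3]
    q=cv2.projectPoints(cam,np.zeros(3),np.zeros(3),np.array(c["camera_matrix"]),np.array(c["D"]))[0][:,0]
    im=cv2.imread("pics/wrist4.png"); cv2.polylines(im,[q.astype(np.int32)],True,(0,255,0)); cv2.imwrite("pics/wrist4b.png",im)
```

```text
(array([490.19641746, 165.97230562]), np.float64(0.06745220764123362), 0.57, np.int64(3634)) (np.float64(-96.95833634127652), np.float64(2.328635912052271))
```

View pics/wrist4b.png

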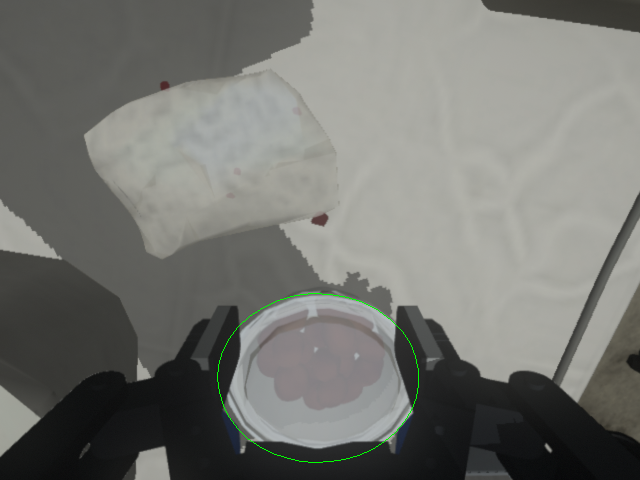

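Request:
{"fn": "move_arm", "kwargs": {
  "targets": [
    [[0.7,0.25,0.006,0,0,0,0],[0.7,0.25,0.006,0,0,0,0],[0.7,0,0,0.03,0,0,0],[0.7,0,0,0.03,0,0,0],[0.7,0,0,0.05,0,0,0]]
  ]
}}

```text
time_s: 6.15
eef_pos: [440.5, 179.9, 26.7]
ee_rot: [0.701, 0.102, 0.699, -0.101]
force: [-1.5, -0.3, 0.9]
grip_width: 0.695
```

Request:
{"fn": "move_arm", "kwargs": {
  "targets": [
    [[0.7,0,0,0.08,0,0,0],[0.7,0,0,0.09,0,0,0],[0.7,0,0,0.09,0,0,0],[0.7,0,0,0.08,0,0,0],[0.7,0,0,0.06,0,0,0]]
  ]
}}

```text
time_s: 6.65
eef_pos: [498.1, 162.3, 25.8]
ee_rot: [0.7, 0.102, 0.699, -0.102]
force: [-1.8, 0.2, 1.7]
grip_width: 0.702
```

Run:
```python
from plan import *
from cupfit import *
show()
for n in ("top","scene","wrist"):
    cv2.imwrite(f"pics/{n}5.png",cv2.cvtColor(ctrl.capture(n),cv2.COLOR_RGB2BGR))
im=[cv2.imread(f"pics/{n}5.png") for n in ("top","scene")]
a=cv2.resize(im[0][190:350,200:360],(400,400),interpolation=cv2.INTER_CUBIC);b=cv2.resize(im[1][210:390,230:410],(400,400),interpolation=cv2.INTER_CUBIC)
cv2.imwrite("pics/c5.png",np.hstack([a,b]))
```

```text
t 6.65 p [498.1 162.3  25.8] nest [-88.3   1. ] x [ 0.001  0.    -1.   ] z [ 0.959 -0.285  0.001] F [-1.8  0.2  1.7] j [ 0.09  0.57  1.72  0.    0.85 -1.19] g 0.702
```

View pics/c5.png

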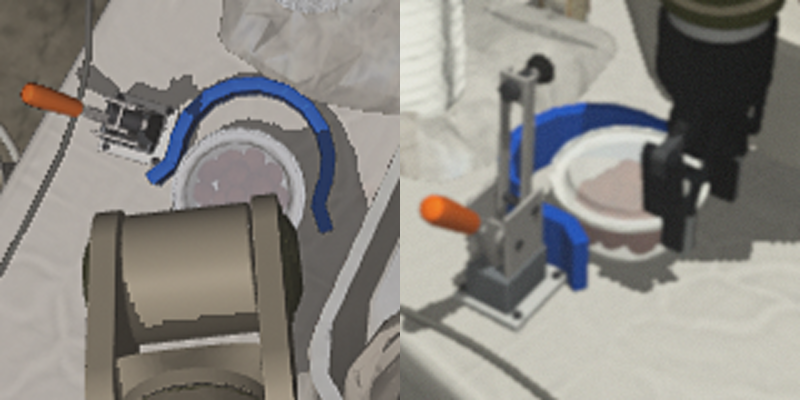

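Request:
{"fn": "move_arm", "kwargs": {
  "targets": [
    [[0.7,0,0,0.03,0,0,0],[0.7,0,0,0.04,0,0,0],[0.7,0,0,0.04,0,0,0]]
  ]
}}

```text
time_s: 7.1
eef_pos: [512.8, 157.9, 25.1]
ee_rot: [0.7, 0.101, 0.7, -0.101]
force: [-1.5, 0.3, -0.1]
grip_width: 0.7
```

```bash
cat > look.py <<'E'
import sys
from plan import *
from cupfit import *
k=sys.argv[1]
show()
for n in ("top","scene"):
    cv2.imwrite(f"pics/{n}{k}.png",cv2.cvtColor(ctrl.capture(n),cv2.COLOR_RGB2BGR))
im=[cv2.imread(f"pics/{n}{k}.png") for n in ("top","scene")]
a=cv2.resize(im[0][190:350,200:360],(400,400),interpolation=cv2.INTER_CUBIC);b=cv2.resize(im[1][210:390,230:410],(400,400),interpolation=cv2.INTER_CUBIC)
cv2.imwrite(f"pics/c{k}.png",np.hstack([a,b]))
E
python3 look.py 6
```

```text
t 7.1 p [512.8 157.9  25.1] nest [-73.   1.] x [-0. -0. -1.] z [ 0.959 -0.284 -0.   ] F [-1.5  0.3 -0.1] j [ 0.08  0.59  1.68 -0.    0.87 -1.2 ] g 0.7
```

View pics/c6.png

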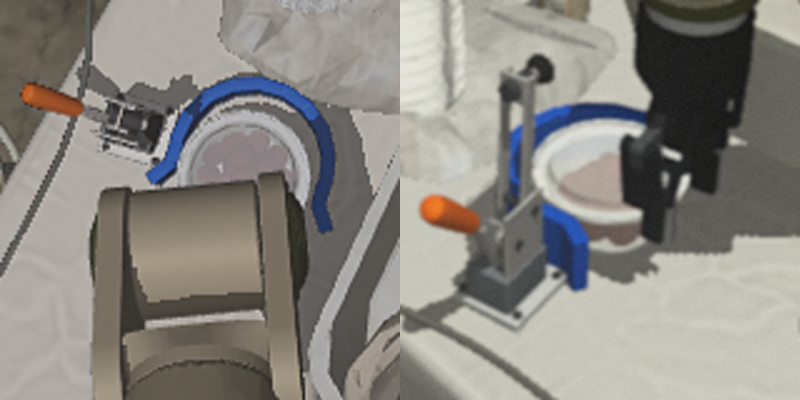

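Request:
{"fn": "move_arm", "kwargs": {
  "targets": [
    [[0.7,0,0,0.03,0,0,0],[0.7,0,0,0.03,0,0,0],[0.7,0,0,0,0,0,0]]
  ]
}}

```text
time_s: 7.5
eef_pos: [521.8, 155.2, 25.0]
ee_rot: [0.7, 0.102, 0.7, -0.102]
force: [-1.0, 0.1, 0.8]
grip_width: 0.7
```

Request:
{"fn": "move_arm", "kwargs": {
  "targets": [
    [[0.7,0,0,0.02,0,0,0],[0.7,0,0,0,0,0,0]]
  ]
}}

```text
time_s: 7.7
eef_pos: [524.3, 154.5, 25.0]
ee_rot: [0.7, 0.102, 0.7, -0.102]
force: [-0.3, 0.3, 0.3]
grip_width: 0.706
```

```bash
python3 look.py 7
```

```text
t 7.7 p [524.3 154.5  25. ] nest [-61.   1.] x [ 0.  0. -1.] z [ 0.959 -0.284  0.   ] F [-0.3  0.3  0.3] j [ 0.07  0.61  1.65 -0.    0.89 -1.21] g 0.706
```

View pics/c7.png

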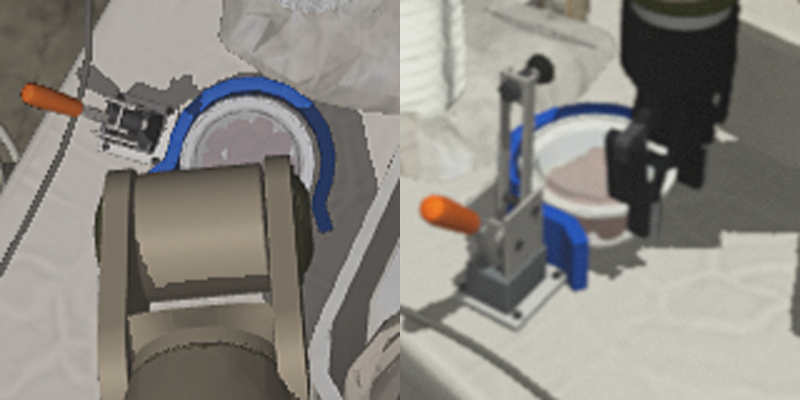

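Nearly home. I'll creep forward in about 2 mm steps until the stop pushes back.

Request:
{"fn": "move_arm", "kwargs": {
  "targets": [
    [[0.7,0,0,0.015,0,0,0],[0.7,0,0,0,0,0,0]]
  ]
}}

```text
time_s: 8.0
eef_pos: [526.4, 153.8, 25.1]
ee_rot: [0.7, 0.102, 0.7, -0.102]
force: [-0.8, 0.2, -0.1]
grip_width: 0.704
```

Request:
{"fn": "move_arm", "kwargs": {
  "targets": [
    [[0.7,0,0,0.015,0,0,0],[0.7,0,0,0,0,0,0]]
  ]
}}

```text
time_s: 8.2
eef_pos: [528.5, 153.2, 25.0]
ee_rot: [0.7, 0.102, 0.7, -0.102]
force: [-0.6, 0.4, 0.4]
grip_width: 0.7
```

Request:
{"fn": "move_arm", "kwargs": {
  "targets": [
    [[0.7,0,0,0.01,0,0,0],[0.7,0,0,0,0,0,0]]
  ]
}}

```text
time_s: 8.4
eef_pos: [529.4, 152.8, 24.9]
ee_rot: [0.699, 0.101, 0.7, -0.102]
force: [-3.6, 0.8, 0.6]
grip_width: 0.703
```

Request:
{"fn": "move_arm", "kwargs": {
  "targets": [
    [[0.7,0,0,0.006,0,0,0],[0.7,0,0,0,0,0,0]]
  ]
}}

```text
time_s: 8.6
eef_pos: [529.8, 152.7, 24.8]
ee_rot: [0.699, 0.101, 0.701, -0.102]
force: [-5.4, 0.8, 1.5]
grip_width: 0.697
```

Request:
{"fn": "move_arm", "kwargs": {
  "targets": [
    [[0.7,0,0,0.006,0,0,0],[0.7,0,0,0,0,0,0],[0.7,0,0,0,0,0,0]]
  ]
}}

```text
time_s: 8.9
eef_pos: [530.2, 152.6, 24.7]
ee_rot: [0.699, 0.101, 0.701, -0.102]
force: [-7.4, 1.6, 2.5]
grip_width: 0.7
```

```bash
python3 look.py 8
```

```text
t 8.9 p [530.2 152.6  24.7] nest [-54.8   0.8] x [-0.003  0.    -1.   ] z [ 0.959 -0.284 -0.003] F [-7.4  1.6  2.5] j [ 0.07  0.62  1.63  0.    0.9  -1.22] g 0.7
```

View pics/c8.png

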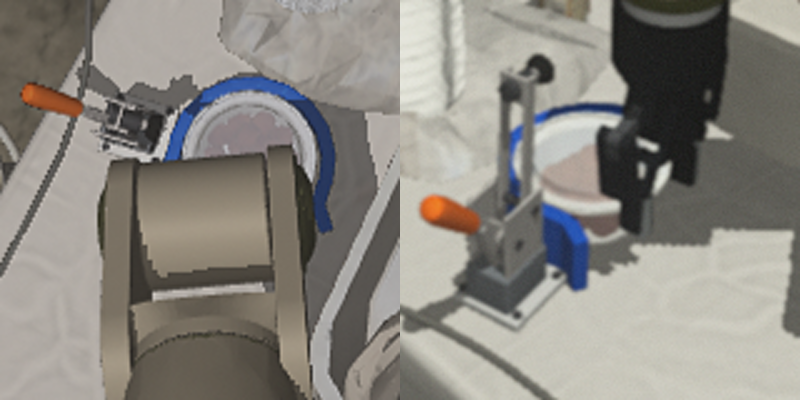

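Resistance reached 7 N and the cup is seated against the stop. I'll back off and verify.

Request:
{"fn": "move_arm", "kwargs": {
  "targets": [
    [[0.7,0,0,-0.05,0,0,0],[0.7,0,0,-0.2,0,0,0],[0.7,0,0,-0.2,0,0,0],[0.7,-0.3,0,-0.1,0,0,0],[0.3,-0.3,0,0,0,0,0]]
  ]
}}

```text
time_s: 9.5
eef_pos: [450.3, 176.3, 115.7]
ee_rot: [0.699, 0.101, 0.701, -0.101]
force: [0.9, 0.5, -0.6]
grip_width: 0.545
```

Request:
{"fn": "move_arm", "kwargs": {
  "targets": [
    [[0,-0.3,0,0,0,0,0],[0,0,0,-0.2,0,0,0],[0,0,0,0,0,0,0]]
  ]
}}

```text
time_s: 9.8
eef_pos: [422.2, 185.0, 161.2]
ee_rot: [0.701, 0.101, 0.699, -0.101]
force: [-0.1, 0.8, -0.3]
grip_width: 0.016
```

```bash
python3 look.py 9
python3 - <<'E'
from plan import *
from cupfit import *
for n in ("top","scene"):
    r=fit(n,n2w(0,0)); print(n,r, r and w2n(r[0]))
p,R=cur()
q,R=rows([*n2w(-110,225),160],Rdown(TH,np.pi/4),0)
E
```

```text
t 9.8 p [422.2 185.  161.2] nest [-167.6    1.3] x [ 0.003  0.001 -1.   ] z [ 0.959 -0.283  0.002] F [-0.1  0.8 -0.3] j [ 0.16  0.24  1.78  0.    1.11 -1.13] g 0.016
top (array([580.86449462, 136.39113198]), np.float64(0.035554689247505766), 0.61, np.int64(2219)) (np.float64(-1.6224334334148756), np.float64(-0.2812810514298309))
scene (array([582.45966119, 135.77250318]), np.float64(0.26227869613312166), 0.73, np.int64(2703)) (np.float64(0.08274671640762088), np.float64(-0.42134751993823866))
[[0.0, 0.0, 0.249, 0.062, 0.0, -0.125, 0.0], [0.0, 0.007, 0.249, 0.061, 0.0, -0.125, 0.0], [0.0, 0.016, 0.249, 0.059, 0.0, -0.125, 0.0], [0.0, 0.023, 0.249, 0.057, 0.0, -0.125, 0.0], [0.0, 0.031, 0.249, 0.054, 0.0, -0.125, 0.0]]
[[0.0, 0.037, 0.249, 0.049, 0.0, -0.125, 0.0]]
```

View pics/c9.png

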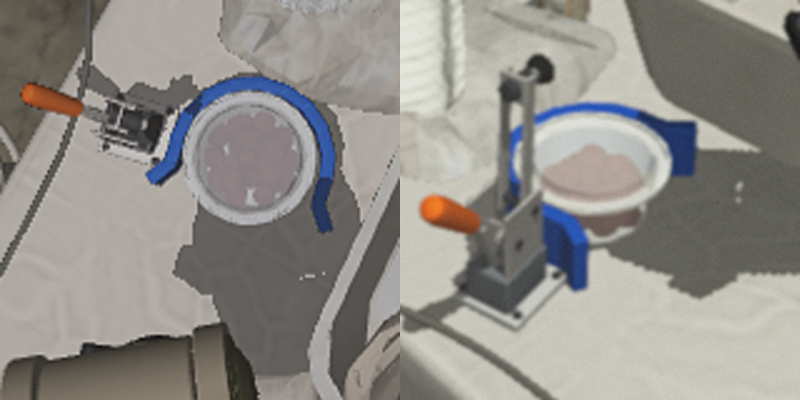

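The cup is home: both views put it within about 1–2 mm of the nest centre. Now the lever. I approach on its outer side with shut fingers tilted 45° forward.

Request:
{"fn": "move_arm", "kwargs": {
  "targets": [
    [[0,0,0.249,0.062,0,-0.125,0],[0,0.007,0.249,0.061,0,-0.125,0],[0,0.016,0.249,0.059,0,-0.125,0],[0,0.023,0.249,0.057,0,-0.125,0],[0,0.031,0.249,0.054,0,-0.125,0]]
  ]
}}

```text
time_s: 10.5
eef_pos: [522.1, 352.2, 160.2]
ee_rot: [0.889, 0.064, 0.435, -0.128]
force: [0.8, -0.9, 0.1]
grip_width: -0.007
```

Request:
{"fn": "move_arm", "kwargs": {
  "targets": [
    [[0,0.037,0.249,0.049,0,-0.125,0],[0,0,0,0,0,0,0],[0,0,0,0,0,0,0]]
  ]
}}

```text
time_s: 10.8
eef_pos: [540.3, 383.6, 158.6]
ee_rot: [0.914, 0.054, 0.38, -0.133]
force: [0.3, 0.0, 0.2]
grip_width: -0.0
```

```bash
python3 look.py 10;  python3 - <<'E'
from plan import *
q,R=rows([*n2w(15,225),115],Rdown(TH,np.pi/4),0)
E
```

```text
t 10.8 p [540.3 383.6 158.6] nest [-110.7  225.2] x [ 0.676 -0.201 -0.709] z [ 0.68  -0.199  0.705] F [0.3 0.  0.2] j [ 0.66  0.56  1.54 -0.95  0.78 -0.  ] g -0.0
[[0.0, 0.267, 0.002, 0.125, 0.0, 0.0, 0.0], [0.0, 0.268, 0.002, 0.125, -0.001, -0.001, 0.001], [0.0, 0.267, 0.001, 0.125, 0.0, 0.0, 0.0]]
```

View pics/scene10.png

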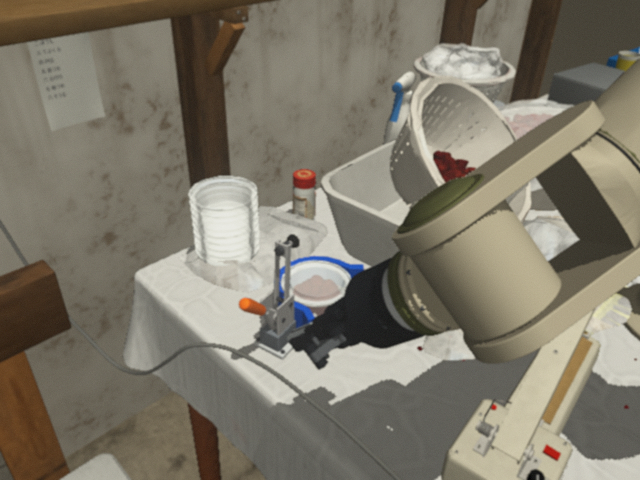

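Request:
{"fn": "move_arm", "kwargs": {
  "targets": [
    [[0,0.2,0,0.094,0,0,0],[0,0.2,0,0.094,0,0,0],[0,0.2,0,0.094,0,0,0],[0,0.2,0,0.094,0,0,0],[0,0,0,0,0,0,0]]
  ]
}}

```text
time_s: 11.4
eef_pos: [662.9, 344.0, 114.5]
ee_rot: [0.914, 0.056, 0.379, -0.135]
force: [0.3, 0.4, -0.2]
grip_width: 0.003
```

```bash
python3 look.py 11; python3 -c "
import cv2,numpy as np
a=cv2.imread('pics/top11.png')[180:300,170:330];b=cv2.imread('pics/scene11.png')[200:380,180:420]
cv2.imwrite('pics/d11.png',np.hstack([cv2.resize(a,(400,300)),cv2.resize(b,(400,300))]))"
```

```text
t 11.4 p [662.9 344.  114.5] nest [ 18.1 222.1] x [ 0.676 -0.205 -0.708] z [ 0.678 -0.204  0.706] F [ 0.3  0.4 -0.2] j [ 0.49  0.73  1.36 -0.94  0.67 -0.13] g 0.003
```

View pics/d11.png

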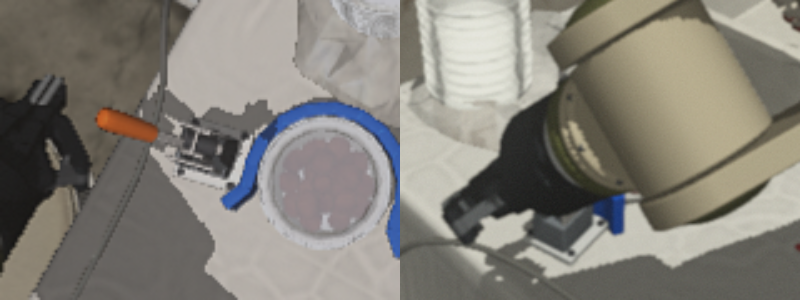

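The top view shows the shut fingertips just outside the orange tip, with a gap of about 15 mm. I'll push along the tool's −y.

Request:
{"fn": "move_arm", "kwargs": {
  "targets": [
    [[0,0,-0.08,0,0,0,0],[0,0,-0.08,0,0,0,0],[0,0,-0.06,0,0,0,0],[0,0,0,0,0,0,0]]
  ]
}}

```text
time_s: 11.9
eef_pos: [650.7, 318.1, 118.0]
ee_rot: [0.915, 0.057, 0.377, -0.13]
force: [1.2, 8.5, 1.0]
grip_width: -0.004
```

```bash
python3 look.py 12; python3 -c "
import cv2,numpy as np
a=cv2.imread('pics/top12.png')[180:300,170:330];b=cv2.imread('pics/scene12.png')[200:380,180:420]
cv2.imwrite('pics/d12.png',np.hstack([cv2.resize(a,(400,300)),cv2.resize(b,(400,300))]))"
```

```text
t 11.9 p [650.7 318.1 118. ] nest [ 13.7 193.8] x [ 0.682 -0.195 -0.705] z [ 0.676 -0.202  0.709] F [1.2 8.5 1. ] j [ 0.46  0.68  1.45 -0.98  0.61 -0.1 ] g -0.004
```

View pics/d12.png

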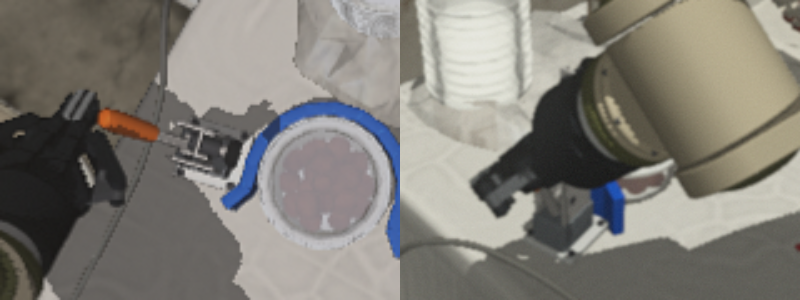

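Request:
{"fn": "move_arm", "kwargs": {
  "targets": [
    [[0,0,-0.06,0,0,0,0],[0,0,-0.06,0,0,0,0],[0,0,-0.06,0,0,0,0]]
  ]
}}

```text
time_s: 12.3
eef_pos: [643.8, 293.0, 119.5]
ee_rot: [0.916, 0.056, 0.376, -0.129]
force: [0.6, 3.7, 1.6]
grip_width: -0.002
```

```bash
python3 look.py 13; python3 -c "
import cv2,numpy as np
a=cv2.imread('pics/top13.png')[180:300,170:330];b=cv2.imread('pics/scene13.png')[200:380,180:420]
cv2.imwrite('pics/d13.png',np.hstack([cv2.resize(a,(400,300)),cv2.resize(b,(400,300))]))"
```

```text
t 12.3 p [643.8 293.  119.5] nest [ 14.2 167.8] x [ 0.684 -0.195 -0.703] z [ 0.674 -0.201  0.711] F [0.6 3.7 1.6] j [ 0.43  0.64  1.53 -1.02  0.57 -0.08] g -0.002
```

View pics/d13.png

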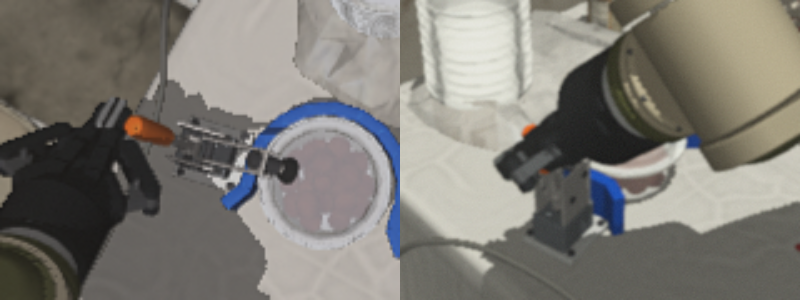

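Request:
{"fn": "move_arm", "kwargs": {
  "targets": [
    [[0,0,-0.06,0,0,0,0],[0,0,-0.06,0,0,0,0],[0,0,0,0,0,0,0]]
  ]
}}

```text
time_s: 12.7
eef_pos: [637.4, 271.6, 114.8]
ee_rot: [0.914, 0.055, 0.379, -0.134]
force: [0.3, -0.0, 0.4]
grip_width: 0.002
```

```bash
python3 look.py 14; python3 -c "
import cv2,numpy as np
a=cv2.imread('pics/top14.png')[180:300,170:330];b=cv2.imread('pics/scene14.png')[200:380,180:420]
cv2.imwrite('pics/d14.png',np.hstack([cv2.resize(a,(400,300)),cv2.resize(b,(400,300))]))"
```

```text
t 12.7 p [637.4 271.6 114.8] nest [ 14.2 145.4] x [ 0.676 -0.203 -0.708] z [ 0.679 -0.201  0.706] F [ 0.3 -0.   0.4] j [ 0.4   0.62  1.58 -1.05  0.55 -0.06] g 0.002
```

View pics/d14.png

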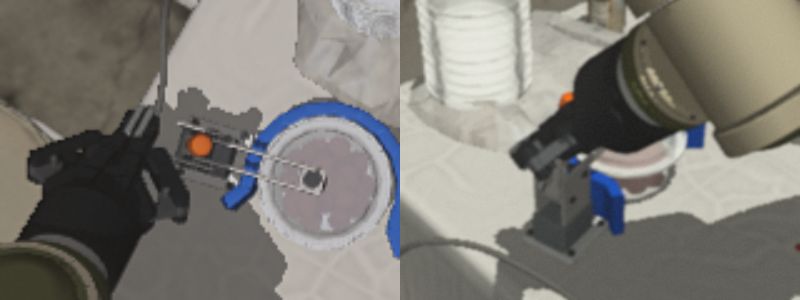

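The lever snapped over: its tip is at (200, 145) in the crop, the arm lies level and the foot is on the lid. The contact force on the tool is back to zero, so I retreat.

Request:
{"fn": "move_arm", "kwargs": {
  "targets": [
    [[0,0,0.15,0,0,0,0],[0,0,0.25,0,0,0,0],[0,-0.25,0,0,0,0,0],[0,-0.3,0,0,0,0,0],[0,-0.3,0,0,0,0,0]]
  ]
}}

```text
time_s: 13.3
eef_pos: [567.4, 356.6, 205.6]
ee_rot: [0.914, 0.055, 0.379, -0.133]
force: [0.3, -0.2, 1.3]
grip_width: -0.0
```

Request:
{"fn": "move_arm", "kwargs": {
  "targets": [
    [[0,-0.3,0,0,0,0,0],[0,-0.2,0,0,0,0,0],[0,0,0,0,0,0,0],[0,0,0,0,0,0,0]]
  ]
}}

```text
time_s: 13.7
eef_pos: [517.8, 371.5, 258.1]
ee_rot: [0.914, 0.055, 0.379, -0.133]
force: [0.3, -0.1, -1.1]
grip_width: 0.004
```

```bash
python3 look.py 15
python3 - <<'E'
from plan import *
from h import *
for n in ("top","scene"):
    for l in ("lever_tip","foot_pad","pack_stack","salt_jar"):
        print(n,l,[(np.round(d["point"]).tolist(),round(d["confidence"],2)) for d in ctrl.recognise(l,n)][:2])
    for nm,(x,y,z) in dict(tipclosed=(0,92,152),foot=(0,0,52)).items(): print(nm,proj(n,[*n2w(x,y),z]).round(0)[0][::-1])
E
```

```text
t 13.7 p [517.8 371.5 258.1] nest [-128.9  207.2] x [ 0.678 -0.201 -0.707] z [ 0.678 -0.201  0.707] F [ 0.3 -0.1 -1.1] j [ 0.67  0.4   1.51 -0.82  0.91 -0.19] g 0.004
top lever_tip [([237.0, 248.0], 0.45)]
top foot_pad []
top pack_stack [([161.0, 328.0], 0.69)]
top salt_jar [([206.0, 416.0], 0.63)]
tipclosed [236. 250.]
foot [252. 299.]
scene lever_tip [([281.0, 278.0], 0.59)]
scene foot_pad [([282.0, 316.0], 0.54)]
scene pack_stack [([221.0, 227.0], 0.88)]
scene salt_jar [([194.0, 305.0], 0.68)]
tipclosed [255. 282.]
foot [278. 317.]
```

View pics/c15.png

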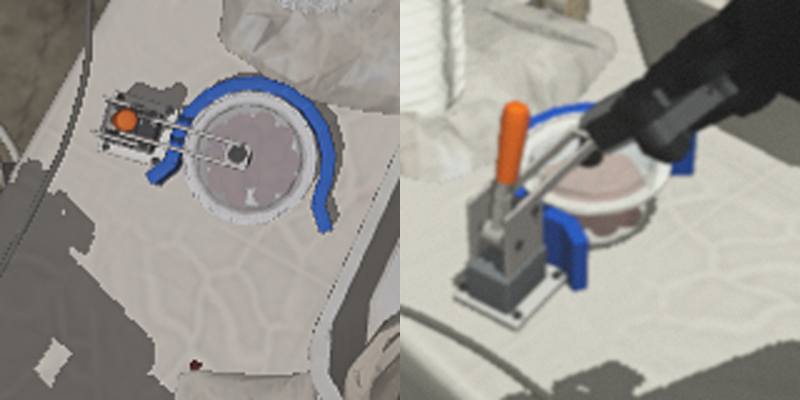

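View pics/scene15.png

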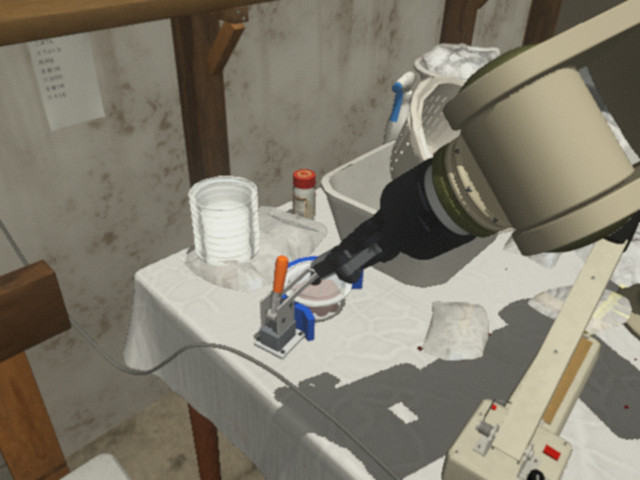

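Run:
```python
from plan import *
from cupfit import *
r=fit("top",n2w(0,0)); print(r, r and w2n(r[0])); show()
print(ctrl.finish_job())
```

```text
(array([581.58816637, 136.87380226]), np.float64(0.07495735065823242), 0.73, np.int64(2143)) (np.float64(-1.0656622627388797), np.float64(0.3870581348970641))
t 14.25 p [517.8 371.3 258.4] nest [-128.8  207. ] x [ 0.678 -0.201 -0.707] z [ 0.678 -0.201  0.707] F [-0.1  0.1 -0.6] j [ 0.67  0.4   1.51 -0.82  0.91 -0.19] g 0.001
the job is handed in; nothing more can be done
None
```

I pushed the plum cup home into the blue nest, snapped the lever over so the foot rests on the lid, and handed the job in at 14.25 s. The hand-in gave no verdict.

**How it went:** I pushed the cup with the partly open fingers, first sideways onto the nest's axis, then straight in until the back stop pushed back with about 7 N. I then pushed the lever over from its outer side with the shut fingers tilted 45°. It took about 8.5 N at first and dropped to zero after the snap. I then moved the arm clear.

**Last checks:**
- **Cup:** the top view, taken after the clamp closed, puts it about 1 mm from the nest centre.
- **Lever:** in the top view the tip is within 2 px of where the closed position should be. In the scene view the detected point lies lower, on the visible grip, and the picture shows the lever upright and closed.
- **Foot:** it sits on the middle of the lid, judged by the pictures only. Its detector found nothing in the top view, and I could not measure its pressing force.
- **Jar and packs:** they appear within about 3 px of where they started.
- **Robot:** the tool read near-zero force and stood clear of everything.

**Disagreements:** the scene and top views placed the nest up to 6 mm apart, so I used a value between them. One mid-task scene fit of the cup was useless because the arm hid it, so I relied on the top view there.

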